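# Set the attenuator lever to its third click

## Robot

A 6-joint arm with a two-finger parallel gripper is mounted at the origin on a cart in front of the work surface, level with it; the furniture and walls round the work are solid. World frame = base frame: x ahead of the robot, y to its left, z up, the work surface at z = 0. Lengths are in m, angles in rad, forces in N, time in s.
With the tool pointing down it reaches from about 0.375 to 0.925 m from the base axis. Payload 5.7 kg.
Tool frame: the origin (TCP) lies between the finger pads; the fingertips stand 22 mm ahead of it and the grasp point (between the pads) lies 3 mm ahead of it; z points along the fingers, y is the direction in which the jaws open and shut (so a half turn about z gives the same grasp; the last joint's range is limited). The gripper opens to 88 mm and grips with 3 to 60 N. Pads are 20 mm wide; open, the fingers measure 115 mm over their backs; the gripper's body (75 mm by 178 mm) begins 61 mm behind the grasp point.
Start: joints at [1.064, 0.359, 1.51, -0, 1.272, -0.115], TCP at [0.229, 0.555, 0.245] pointing down, gripper open.
Joint ranges: [-2.97, 2.97], [-1.01, 2.36], [0.21, 2.38], [-0.96, 4.11], [0.2, 2.71], [-2.98, 2.98]. Speed limits (rad/s): [2.39, 2.39, 3.14, 3.14, 3.14, 3.14].

## Interface

Orientations are given as a unit quaternion [x, y, z, w].
In Python, from plant import manip, get_image, spotter gives the robot as it stands.
- The arm moves only by the tool servo_tool, never from a script. Its argument "increments" is a list of rows, each a list of 3 entries, a list of its own where there are three numbers: the closure, from 0 (fully open) to 1 (shut), then the shift along the world's x, y, z in mm, then the turn about the world's z in degrees. In form: [[grip, [dx, dy, dz], yaw], ...]. A call has 1 to 8 rows; each row is the pose to reach, as a shift and turn from the pose measured when the call began; what a row does not reach only later rows make up. A row lasts 1/12 s, in which the tool goes at most 41.7 mm and 7.16 degrees, less where a joint would pass 70% of its speed; a pose out of reach is approached as far as the arm can. A call with a gripper value outside its range is refused whole. The fingers move at their own pace and stop on an object; "squeeze" is the grip in N (left out, the last holds). Time passes only in rows, so rows that repeat a pose let the fingers close. It gives the time, the measured TCP pose, the force and the opening at its end, in the units of the state.
- manip.read_state(): the state, without advancing time (a new reading comes with each control period).
- get_image(name): name is "scene" or "side" or "wrist"; returns a dict with "color" (384x512x3 uint8, red, green, blue), "fx", "fy", "cx", "cy" (pixels), "extrinsics" (4x4, takes a point from world to camera coordinates). Camera axes: x right, y up, looking along -z (the intrinsics and any distortion apply to the point x, -y, -z); pixel columns grow to the right and rows downward; lengths in m; the calibration is good to about 2 mm. A picture is of the moment at which its call begins. There is no depth.
- manip.job_done(): hands the job in, once; it reports no verdict.
Trained networks look in a picture, given as the dict that the camera call returned (one of the last four; its "shot" number tells which), for a name from the list of things; names that differ only in an ending like _2 or _b are one class to them, and where a whole thing is asked for, a point or a joint stands for the part that bears it (a point fixed in the world has none). Each returns a list of dicts, best first, with "conf" (0 to 1); they miss things now and then, are a little off and sometimes report something else, mostly with a low value. They report only what shows in the picture. A call takes as long as a camera call.
- spotter.spot_in(thing, picture): "point" ([x, y, z] in m, in world coordinates, good to about 4 mm: the middle of the surface that is visible of it).
- spotter.mark_of(thing, picture): "point" ([x, y, z] in m, in world coordinates, good to about 4 mm: a listed point, or the origin of a listed thing).
The state is a dict: "time": time; "q": joint angles; "joint_velocities": joint speeds; "tau": joint torques, N m; "ee_pos": TCP position; "orientation": TCP orientation; "wrist_force": force on the tool from outside, world axes, zero at the start; "torque": the same for the moment, N m; "width": opening from 0.0 (shut) to 1.0 (fully open).
Only numpy, scipy, OpenCV 4.12 (cv2) and the standard library are available. Lean on these libraries where they do the work, as an engineer would, in place of code of your own. Each camera call takes 0.05 s, during which the arm holds its last target.

## Task

Push the orange lever of the attenuator box with the fingertips, without pinching it: first back to its home stop at the green bar, then away from it, click by click with a short pause in each click, and leave it seated in the third click. Do not run past the third click, and leave the bottles and the beaker around it undisturbed.

Things in the scene. Friction and masses are not known exactly. Their poses are not given: they have to be found in the camera images.
- attenuator: Attenuator: low grey box with a blue top, 96 (x) x 190 (y) x 50 mm high, fixed to the desk, a 32 mm aluminium lens tube on its +x side. Origin: centre of its underside; y runs along the lever's slot. The top is flat, 50 mm above the origin, with only the lever on it; a green bar across it at y = -68 mm marks the home end. Six white ticks beside the slot, 16 mm apart: home and five clicks.
- lever (a joint): Travel of the lever along the box's +y, in m. 0 = home, at the hard stop by the green bar (lever centred at the box's y = -40 mm); clicks (sprung notches) follow every 0.016: first 0.016, second 0.032, third 0.048, then 0.064 and 0.080 (far stop). Starts anywhere from click one to three. Leaving a notch takes 5 N, less and less to half-way; just past that it snaps into the next notch and stays.
- lever_top (a point): Middle of the top face of the orange lever, 93 mm above the underside of the box. The lever is an upright block, 28 mm across the slot (x), 16 mm along it (y) and 36 mm high; its lower edge is 7 mm above the box top. Its two broad faces look along the slot, 8 mm either side of this point. Pushed slowly it does not skip a notch.
- clear_bottle: White bottle with a blue screw cap, 53 mm wide, 95 mm high. Loose bystander, not to be disturbed. Origin: centre of its underside.
- beaker_r: Clear empty beaker, 67 mm wide, 80 mm high. Loose bystander, not to be disturbed. Origin: centre of its underside.
- indicator: Small white bottle with a red screw cap, 39 mm wide, 70 mm high. Loose bystander, not to be disturbed. Origin: centre of its underside.

How it is judged:
On the way, in this order (a step that is already met when the one before it is completed fails the run):
1. the lever is pushed home, to the stop at the green bar (value of joint lever below 0.004 m), for 0.2 s.
2. the lever pauses in the first click (value of joint lever between 0.011 and 0.021 m), for 0.25 s.
3. the lever pauses in the second click (value of joint lever between 0.027 and 0.037 m), for 0.25 s.
4. the lever sits in the third click (value of joint lever between 0.044 and 0.052 m), for 0.25 s.
At the end, for the whole second after the job is handed in: The lever rests in the third click (0.048 m, within 4 mm) and the two bottles and the beaker stand upright within 20 mm of where they were (all of step 4 and velocity of joint lever between -0.005 and 0.005 m/s and distance of each of clear_bottle, beaker_r, indicator from where it was at the start of the episode below 0.02 m and angle between each of clear_bottle, beaker_r, indicator's own z axis and vertical below 0.2 rad); the robot touches nothing.
It fails at once if the lever runs past the third click (beyond 0.057 m) (value of joint lever above 0.057 m).
It fails at once if the lever is pinched: both of its opposite sides are pressed by the fingers at once (contact force between each of lever_c0, lever_c1 and the fingers above 1 N or contact force between each of lever_c2, lever_c3 and the fingers above 1 N).
It fails at once if the lever is pushed with the arm or the gripper's body instead of the fingers (contact force between any of lever_c0, lever_c1, lever_c2, lever_c3 and the arm above 1 N).
It fails at once if a bottle or the beaker is shifted by 20 mm or more, lifted or tipped (distance of any of clear_bottle, beaker_r, indicator from where it was at the start of the episode above 0.02 m or angle between any of clear_bottle, beaker_r, indicator's own z axis and vertical above 0.2 rad).
It also fails if it takes over 64 s, if anything falls off the work surface, if the arm or the gripper's body presses on something with over 40 N, if the wrist force passes 120 N, or if a joint passes its speed limit or range.

## Working session

There is one attempt and no reset: what is moved stays moved. The work goes in short steps, Python scripts to look and compute and a tool call to move; the robot and the scene stay as the last step left them, time stands still between calls to the robot, and variables do not carry over. Pictures are saved under pics/ and viewed, and the job is handed in when it is done.

Besides the shell and the picture viewer there is one more tool, called after ">>>" as name([rows], argument=value, ...), one row to a line, values as JSON. servo_tool: Moves the arm, as the interface text tells. Its arguments: {"type":"object","properties":{"increments":{"type":"array"},"squeeze":{"type":"number"}},"required":["increments"]}

```bash
mkdir -p pics
cat > h.py <<'E'
from plant import manip,get_image,spotter
import numpy as np,cv2
def save(im,n): cv2.imwrite('pics/'+n+'.png',cv2.cvtColor(im['color'],cv2.COLOR_RGB2BGR))
def proj(im,p):
    c=im['extrinsics']@np.r_[p,1]; x,y,z=c[0],-c[1],-c[2]
    return im['fx']*x/z+im['cx'],im['fy']*y/z+im['cy']
def ray(im,u,v,zw):
    E=im['extrinsics'];R=E[:3,:3];o=-R.T@E[:3,3]
    d=R.T@np.array([(u-im['cx'])/im['fx'],-(v-im['cy'])/im['fy'],-1])
    return o+d*(zw-o[2])/d[2]
E
python3 - <<'E'
from h import *
for n in ['scene','side']:
    im=get_image(n);save(im,n+'0')
    for t in ['attenuator','lever_top','clear_bottle','beaker_r','indicator']:
        r=spotter.mark_of(t,im)[:2]
        print(n,t,[(np.round(k['point'],3),round(k['conf'],2),np.round(proj(im,k['point']))) for k in r])
s=manip.read_state();print(s)
E
```

```text
scene attenuator [(array([ 0.513,  0.344, -0.002]), 0.59, array([251., 213.]))]
scene lever_top [(array([0.516, 0.337, 0.094]), 0.5, array([253., 188.]))]
scene clear_bottle [(array([0.586, 0.242, 0.001]), 0.9, array([299., 212.]))]
scene beaker_r [(array([0.638, 0.343, 0.001]), 0.62, array([278., 185.]))]
scene indicator [(array([0.417, 0.393, 0.001]), 0.73, array([213., 227.]))]
side attenuator [(array([0.516, 0.341, 0.004]), 0.68, array([257., 226.]))]
side lever_top [(array([0.512, 0.337, 0.094]), 0.46, array([259., 191.]))]
side clear_bottle [(array([ 0.586,  0.242, -0.001]), 0.83, array([241., 206.]))]
side beaker_r []
side indicator [(array([ 0.418,  0.395, -0.005]), 0.61, array([294., 247.]))]
{'time': 0.6, 'q': array([ 1.06390180e+00,  3.58800017e-01,  1.51040808e+00,  2.02397946e-05,
        1.27250665e+00, -1.15126698e-01]), 'joint_velocities': array([-0.00013396, -0.00132627,  0.00051565, -0.00199477,  0.00187934,
       -0.00126738]), 'tau': array([-1.26521532e-03, -5.15052545e+01, -2.71003836e+01,  6.73248013e-02,
        2.52276618e-02, -6.02250248e-05]), 'ee_pos': array([0.22909179, 0.55450363, 0.24461968]), 'orientation': array([ 1.94636540e-01,  9.80875432e-01, -5.51575099e-05, -2.78902175e-05]), 'wrist_force': array([ 0.50684988, -0.64786648, -1.11869632]), 'torque': array([-0.02021275,  0.01738127,  0.060676  ]), 'width': 0.9958268882024908}
```

Run:
```python
import cv2
a=cv2.imread('pics/scene0.png');b=cv2.imread('pics/side0.png')
cv2.imwrite('pics/sc.png',cv2.resize(a[140:260,180:340],None,fx=5,fy=5,interpolation=cv2.INTER_CUBIC))
cv2.imwrite('pics/sd.png',cv2.resize(b[140:270,180:340],None,fx=4.6,fy=4.6,interpolation=cv2.INTER_CUBIC))
```

```text
(no output)
```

View pics/scene0.png

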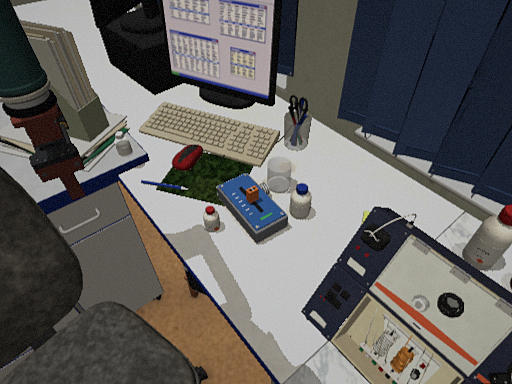

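View pics/sc.png

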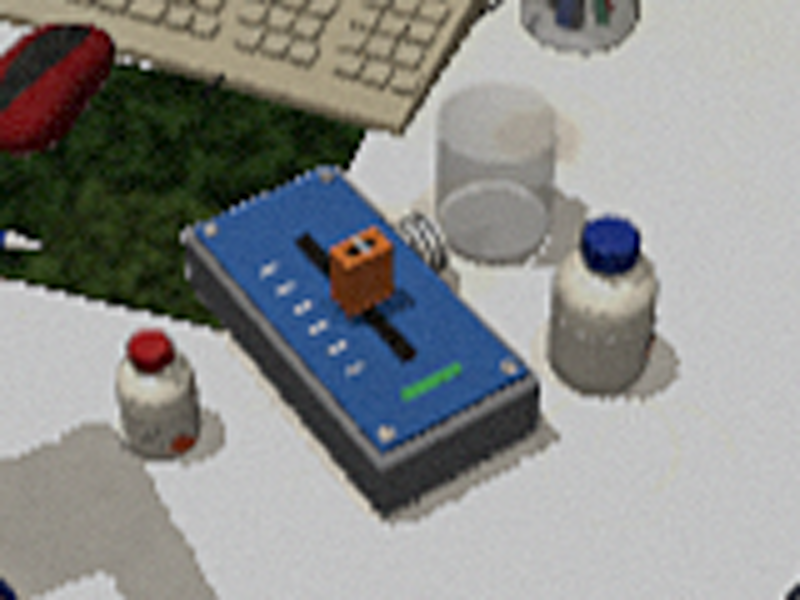

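View pics/sd.png

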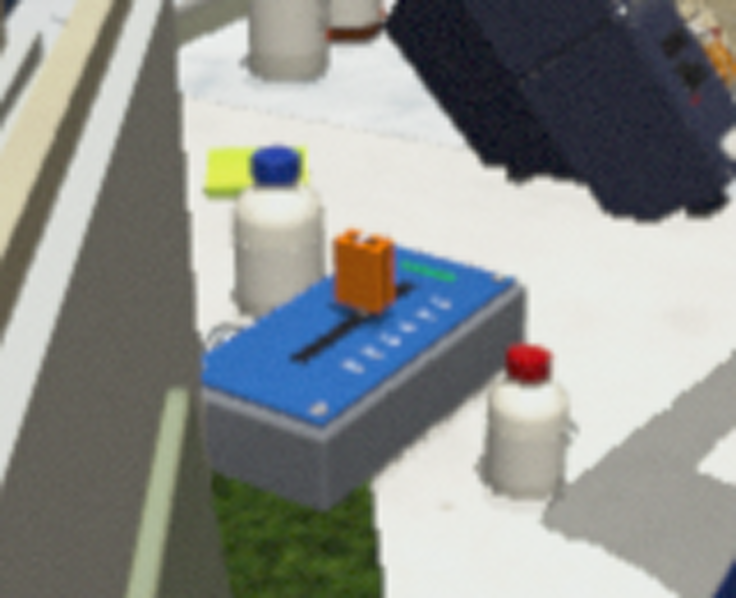

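The scene crop shows the box with the green bar at its near end (crop pixel 430,382), the orange lever near 362,270, the blue-capped bottle at 602,305, the beaker at 495,175 and the red-capped bottle at 158,390. Next I fit the box's yaw.

Run:
```python
from h import *
im=get_image('scene')
f=lambda u,v,z:ray(im,u/5+180-.4,v/5+140-.4,z)[:2]
c=[f(*p,.05) for p in [(325,170),(187,235),(380,460),(538,380)]]
for p in c: print('corner',p.round(4))
print('centre',np.mean(c,0).round(4))
print('yaw',[np.degrees(np.arctan2(*-(a-b)[::1])) for a,b in [(c[0]-0,c[3]),(c[1],c[2])]])
t=[f(*p,.05) for p in [(355,370),(337,348),(319,328),(302,308),(285,289),(268,269)]]
for p in t: print('tick',p.round(4))
d=t[5]-t[0];print('ylen',np.linalg.norm(d),'angle of box y',np.degrees(np.arctan2(d[1],d[0])))
print('bar',f(431,382,.05).round(4))
top=[(331,255),(345,262-3),(392,247),(376,230)]
print('lever top ctr',f(362,242,.093).round(4))
for n in [(c[0]-c[3]),(c[1]-c[2])]: print(np.degrees(np.arctan2(n[1],n[0])),np.linalg.norm(n))
n=c[3]-c[2];print(np.degrees(np.arctan2(n[1],n[0])),np.linalg.norm(n))
iw=get_image('wrist');save(iw,'w0')
print(im['extrinsics'].round(3), im['fx'])
```

```text
corner [0.58   0.4142]
corner [0.4991 0.4428]
corner [0.4394 0.2745]
corner [0.5222 0.2409]
centre [0.5102 0.3431]
yaw [np.float64(-161.5514483642868), np.float64(-160.45136377380626)]
tick [0.4762 0.3164]
tick [0.4824 0.332 ]
tick [0.4876 0.3472]
tick [0.4933 0.3623]
tick [0.4986 0.3773]
tick [0.5045 0.393 ]
ylen 0.08164829815992923 angle of box y 69.74284206219765
bar [0.4913 0.2822]
lever top ctr [0.5145 0.3395]
71.55144836428681 0.1827156685303203
70.45136377380625 0.17853647683057441
-22.07635000493643 0.08937595088092737
[[ 0.581 -0.814 -0.001 -0.046]
 [ 0.583  0.415  0.698 -0.504]
 [-0.568 -0.406  0.716 -0.476]
 [ 0.     0.     0.     1.   ]] 347.0536972481188
```

View pics/w0.png

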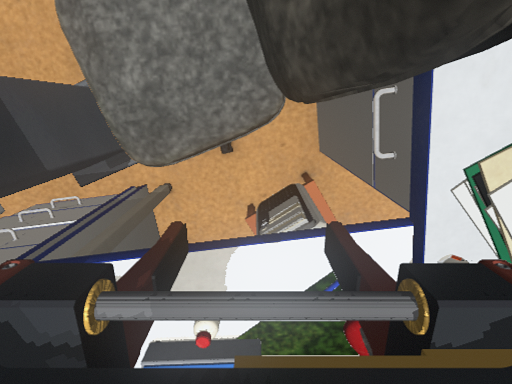

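>>> servo_tool([
  [1, [40, -23, 0], 1],
  [1, [80, -46, 0], 2],
  [1, [120, -70, 0], 2],
  [1, [160, -93, 0], 2],
  [1, [200, -116, 0], 2],
  [1, [240, -139, 0], 2],
  [1, [270, -160, 0], 2],
  [1, [300, -174, -10], 2],
], squeeze=40)

```text
time: 1.37
ee_pos: [0.5189, 0.3861, 0.2387]
orientation: [0.178, 0.984, 0.001, 0.001]
wrist_force: [0.1, 0.2, 0.1]
width: 0.431
```

>>> servo_tool([
  [1, [0, 0, -10], 0],
  [1, [0, 0, -20], 0],
  [1, [0, 0, -30], 0],
  [1, [0, 0, -30], 0],
])

```text
time: 1.7
ee_pos: [0.516, 0.3859, 0.2059]
orientation: [0.177, 0.984, -0.001, -0.001]
wrist_force: [-1.0, 0.3, -0.2]
width: 0.133
```

Run:
```python
from h import *
s=manip.read_state();print({k:np.round(s[k],4) for k in ['time','q','ee_pos','orientation','wrist_force','width']})
for n in ['wrist','scene']:
    im=get_image(n);save(im,n+'1')
    for t in ['attenuator','lever_top']:
        print(n,t,[(np.round(k['point'],4),round(k['conf'],2),np.round(proj(im,k['point']))) for k in spotter.mark_of(t,im)[:2]])
```

```text
{'time': np.float64(1.7), 'q': array([ 5.3470e-01,  4.5720e-01,  1.4517e+00,  5.0000e-04,  1.2354e+00,
       -6.8020e-01]), 'ee_pos': array([0.516 , 0.3859, 0.2059]), 'orientation': array([ 1.771e-01,  9.842e-01, -7.000e-04, -1.200e-03]), 'wrist_force': array([-0.9867,  0.327 , -0.2362]), 'width': np.float64(0.133)}
wrist attenuator [(array([0.5141, 0.3398, 0.0035]), 0.55, array([220., 184.]))]
wrist lever_top [(array([0.5157, 0.3358, 0.0958]), 0.73, array([205., 213.]))]
scene attenuator [(array([ 0.5138,  0.3433, -0.0038]), 0.77, array([251., 213.]))]
scene lever_top [(array([0.5154, 0.3364, 0.0918]), 0.6, array([253., 189.]))]
```

View pics/wrist1.png

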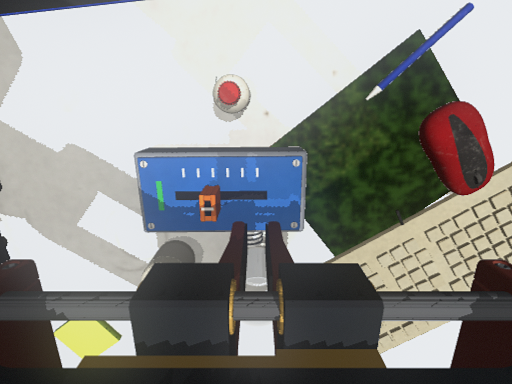

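View pics/scene1.png

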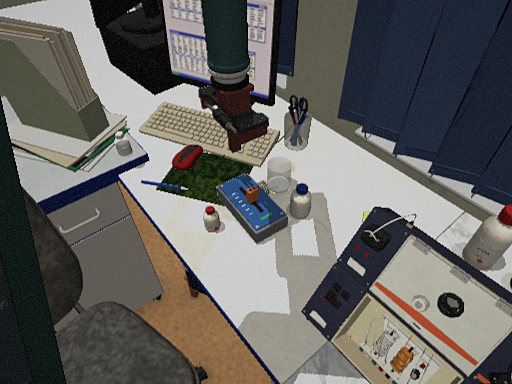

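The wrist picture shows the box square in view: green bar at (159,195), ticks at x=183…257 on row 173, slot on row 195, and the lever at (209,203), so it is around click two. The closing fingers are at (260,235).

Run:
```python
from h import *
im=get_image('wrist')
f=lambda u,v,z:ray(im,u,v,z)[:2]
R=lambda p:p.round(4)
t=np.array([f(u,173,.05) for u in (183,257)]);print(R(t),np.linalg.norm(t[1]-t[0]))
d=t[1]-t[0];print(np.degrees(np.arctan2(d[1],d[0])))
s=np.array([f(176,195,.05),f(267,195,.05)]);print('slot',R(s),R(s.mean(0)),np.linalg.norm(s[1]-s[0]))
d=s[1]-s[0];print(np.degrees(np.arctan2(d[1],d[0])))
c=np.array([f(*p,.05) for p in [(138,154),(304,151),(304,231),(142,232)]]);print('box',R(c),R(c.mean(0)))
d=c[1]-c[0];print(np.degrees(np.arctan2(d[1],d[0])))
print('lever',R(f(206,208,.093)))
```

```text
[[0.4821 0.3175]
 [0.5103 0.3937]] 0.08129372137795596
69.6401267168505
slot [[0.5024 0.2995]
 [0.5381 0.3955]] [0.5203 0.3475] 0.10238646730791343
69.62863201316244
box [[0.4461 0.2809]
 [0.5052 0.4494]
 [0.5949 0.4212]
 [0.5299 0.2428]] [0.519  0.3486]
70.68793467534334
lever [0.5164 0.338 ]
```

>>> servo_tool([
  [1, [15, -7, 0], 0],
  [1, [15, -7, -20], 0],
  [1, [15, -7, -45], 0],
  [1, [15, -7, -70], 0],
  [1, [15, -7, -90], 0],
  [1, [15, -7, -105], 0],
  [1, [15, -7, -112], 0],
  [1, [15, -7, -112], 0],
])

```text
time: 2.72
ee_pos: [0.5335, 0.3789, 0.0958]
orientation: [0.177, 0.984, 0.0, 0.0]
wrist_force: [-0.3, -0.1, 0.1]
width: 0.002
```

Run:
```python
from h import *
s=manip.read_state();print({k:np.round(s[k],4) for k in ['time','ee_pos','orientation','wrist_force','width']})
im=get_image('wrist');save(im,'wrist2')
```

```text
{'time': np.float64(2.7167), 'ee_pos': array([0.5335, 0.3789, 0.0958]), 'orientation': array([1.772e-01, 9.842e-01, 3.000e-04, 5.000e-04]), 'wrist_force': array([-0.3114, -0.063 ,  0.0974]), 'width': np.float64(0.0024)}
```

View pics/wrist2.png

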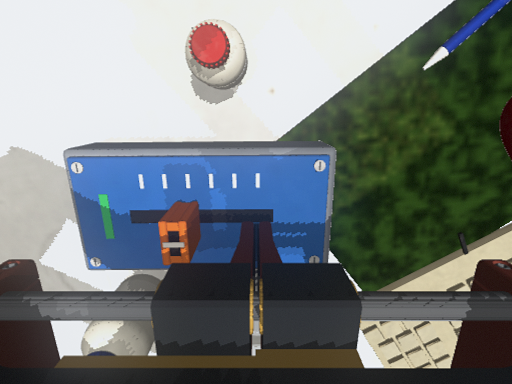

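The wrist picture shows the shut fingers at (257,235), over the slot and clear on the far side. The lever's foot is under the third tick (x≈187), which is click two. Now I push toward home.

>>> servo_tool([
  [1, [-1.0, -2.8, -2], 0],
  [1, [-2.1, -5.6, -2], 0],
  [1, [-3.1, -8.5, -2], 0],
  [1, [-4.1, -11.3, -2], 0],
  [1, [-5.1, -14.1, -2], 0],
  [1, [-6.2, -17, -2], 0],
  [1, [-6.8, -19, -2], 0],
  [1, [-6.8, -19, -2], 0],
])

```text
time: 3.43
ee_pos: [0.527, 0.3599, 0.0953]
orientation: [0.177, 0.984, 0.001, 0.001]
wrist_force: [0.5, 0.2, -0.2]
width: 0.005
```

>>> servo_tool([
  [1, [-0.7, -1.9, 0], 0],
  [1, [-1.4, -3.8, 0], 0],
  [1, [-2.1, -5.6, 0], 0],
  [1, [-2.7, -7.5, 0], 0],
  [1, [-3.4, -9.4, 0], 0],
  [1, [-4.1, -11.3, 0], 0],
  [1, [-4.1, -11.3, 0], 0],
  [1, [-4.1, -11.3, 0], 0],
])

```text
time: 4.1
ee_pos: [0.5231, 0.3491, 0.0953]
orientation: [0.177, 0.984, 0.001, 0.001]
wrist_force: [0.4, 3.0, -1.9]
width: 0.004
```

>>> servo_tool([
  [1, [-0.7, -1.9, 0], 0],
  [1, [-1.4, -3.8, 0], 0],
  [1, [-2.1, -5.6, 0], 0],
  [1, [-2.7, -7.5, 0], 0],
  [1, [-3.4, -9.4, 0], 0],
  [1, [-3.4, -9.4, 0], 0],
])

```text
time: 4.6
ee_pos: [0.5192, 0.3386, 0.0952]
orientation: [0.177, 0.984, 0.001, 0.001]
wrist_force: [0.5, 0.3, 0.6]
width: 0.005
```

Run:
```python
from h import *
s=manip.read_state();print({k:np.round(s[k],4) for k in ['time','ee_pos','orientation','wrist_force','width']})
im=get_image('wrist');save(im,'wrist3')
```

```text
{'time': np.float64(4.6), 'ee_pos': array([0.5192, 0.3386, 0.0952]), 'orientation': array([1.774e-01, 9.841e-01, 5.000e-04, 9.000e-04]), 'wrist_force': array([0.4763, 0.3411, 0.5634]), 'width': np.float64(0.0051)}
```

View pics/wrist3.png

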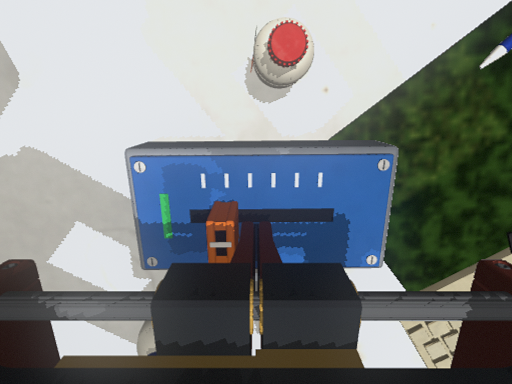

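The lever is now at click one, with its foot at x≈227 under the second tick. I keep pushing.

>>> servo_tool([
  [1, [-0.7, -1.9, 0], 0],
  [1, [-1.4, -3.8, 0], 0],
  [1, [-2.1, -5.6, 0], 0],
  [1, [-2.7, -7.5, 0], 0],
  [1, [-3.4, -9.4, 0], 0],
  [1, [-4.1, -11.3, 0], 0],
  [1, [-4.1, -11.3, 0], 0],
  [1, [-4.1, -11.3, 0], 0],
])

```text
time: 5.32
ee_pos: [0.5149, 0.3269, 0.0951]
orientation: [0.177, 0.984, 0.0, 0.001]
wrist_force: [0.3, -1.1, 1.0]
width: 0.005
```

>>> servo_tool([
  [1, [-0.7, -1.9, 0], 0],
  [1, [-1.4, -3.8, 0], 0],
  [1, [-2.1, -5.6, 0], 0],
  [1, [-2.1, -5.6, 0], 0],
])

```text
time: 5.65
ee_pos: [0.5127, 0.3211, 0.0952]
orientation: [0.178, 0.984, 0.0, 0.001]
wrist_force: [-0.7, -0.1, -0.9]
width: 0.001
```

Run:
```python
from h import *
s=manip.read_state();print({k:np.round(s[k],4) for k in ['time','ee_pos','orientation','wrist_force','width']})
im=get_image('wrist');save(im,'wrist4')
```

```text
{'time': np.float64(5.65), 'ee_pos': array([0.5127, 0.3211, 0.0952]), 'orientation': array([1.776e-01, 9.841e-01, 3.000e-04, 7.000e-04]), 'wrist_force': array([-0.6687, -0.1224, -0.9447]), 'width': np.float64(0.0013)}
```

View pics/wrist4.png

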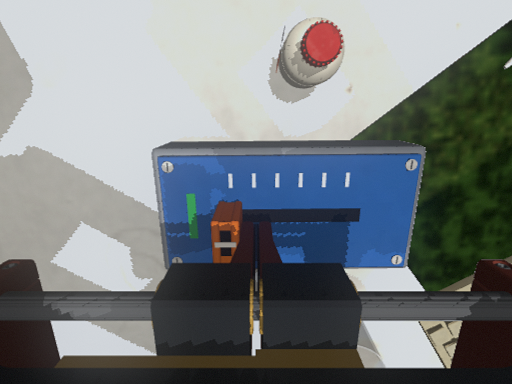

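The lever's foot is at x≈230, under the first tick, so it is home. I press on to the stop to confirm by force and calibrate.

>>> servo_tool([
  [1, [-0.5, -1.4, 0], 0],
  [1, [-1, -2.8, 0], 0],
  [1, [-1, -2.8, 0], 0],
  [1, [-1, -2.8, 0], 0],
])

```text
time: 6.03
ee_pos: [0.5127, 0.3208, 0.0953]
orientation: [0.178, 0.984, 0.003, 0.001]
wrist_force: [1.2, 9.8, -4.3]
width: 0.006
```

>>> servo_tool([
  [1, [-0.4, -1, 0], 0],
  [1, [-0.7, -2, 0], 0],
  [1, [-0.7, -2, 0], 0],
  [1, [-0.7, -2, 0], 0],
])

```text
time: 6.37
ee_pos: [0.5127, 0.3208, 0.0954]
orientation: [0.178, 0.984, 0.004, 0.002]
wrist_force: [1.4, 8.0, -4.8]
width: 0.004
```

>>> servo_tool([
  [1, [1.0, 3, 0], 0],
  [1, [2.4, 6.5, 0], 0],
  [1, [2.4, 6.5, 10], 0],
  [1, [2.4, 6.5, 30], 0],
  [1, [2.4, 6.5, 45], 0],
  [1, [2.4, 6.5, 45], 0],
])

```text
time: 6.87
ee_pos: [0.5171, 0.3279, 0.144]
orientation: [0.178, 0.984, 0.006, 0.004]
wrist_force: [0.4, 0.3, 0.4]
width: 0.005
```

>>> servo_tool([
  [1, [-5, -12, 0], 0],
  [1, [-10, -24, 0], 0],
  [1, [-16, -36, 0], 0],
  [1, [-21, -49, 0], 0],
  [1, [-21, -49, 0], 0],
  [1, [-21, -49, 0], 0],
])

```text
time: 7.37
ee_pos: [0.4952, 0.2776, 0.1435]
orientation: [0.179, 0.984, 0.005, 0.004]
wrist_force: [0.6, 0.4, 0.3]
width: 0.004
```

Run:
```python
from h import *
s=manip.read_state();print({k:np.round(s[k],4) for k in ['time','ee_pos','orientation','wrist_force','width']})
im=get_image('wrist');save(im,'wrist5')
im=get_image('side');save(im,'side5')
```

```text
{'time': np.float64(7.3667), 'ee_pos': array([0.4952, 0.2776, 0.1435]), 'orientation': array([0.179 , 0.9838, 0.0054, 0.0035]), 'wrist_force': array([0.5885, 0.4433, 0.3056]), 'width': np.float64(0.0037)}
```

View pics/wrist5.png

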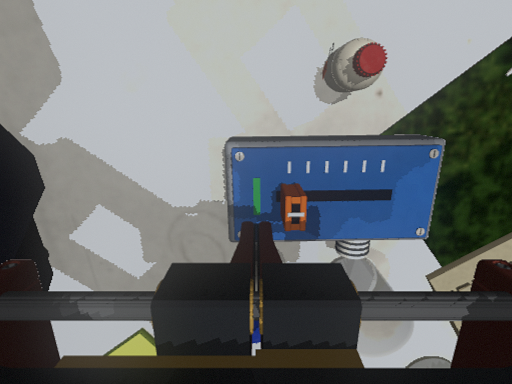

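View pics/side5.png

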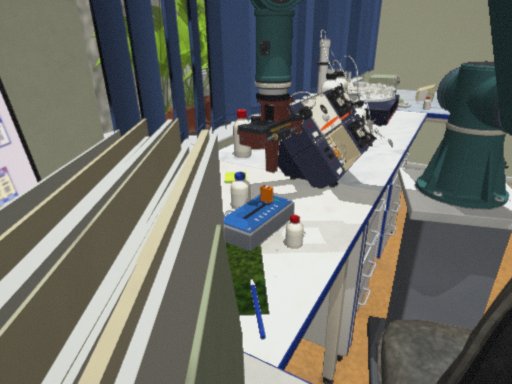

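The lever is at home, with its foot under the first tick (x≈290), and the fingers are on the green-bar side at (257,235). I go down there with a little extra clearance.

>>> servo_tool([
  [1, [-1.7, -4.7, -5], 0],
  [1, [-1.7, -4.7, -20], 0],
  [1, [-1.7, -4.7, -35], 0],
  [1, [-1.7, -4.7, -44], 0],
  [1, [-1.7, -4.7, -48], 0],
  [1, [-1.7, -4.7, -48], 0],
])

```text
time: 7.97
ee_pos: [0.4939, 0.274, 0.0946]
orientation: [0.178, 0.984, 0.005, 0.003]
wrist_force: [-0.0, -0.6, -0.3]
width: 0.003
```

Run:
```python
from h import *
s=manip.read_state();print({k:np.round(s[k],4) for k in ['time','ee_pos','orientation','wrist_force','width']})
im=get_image('wrist');save(im,'wrist6')
```

```text
{'time': np.float64(7.9667), 'ee_pos': array([0.4939, 0.274 , 0.0946]), 'orientation': array([0.1784, 0.9839, 0.0053, 0.0033]), 'wrist_force': array([-0.0388, -0.6381, -0.2564]), 'width': np.float64(0.0035)}
```

View pics/wrist6.png

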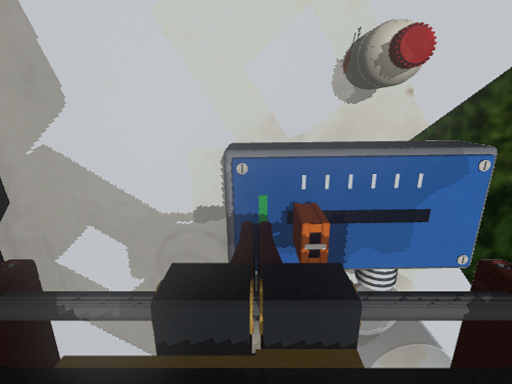

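The fingers are now down on the home side, at (257,235), with a gap to the lever at x≈295. I approach gently and watch the force.

>>> servo_tool([
  [1, [0.8, 2.4, 0], 0],
  [1, [1.7, 4.7, 0], 0],
  [1, [2.6, 7, 0], 0],
  [1, [3.4, 9.4, 0], 0],
  [1, [3.4, 9.4, 0], 0],
  [1, [3.4, 9.4, 0], 0],
])

```text
time: 8.52
ee_pos: [0.498, 0.2839, 0.0956]
orientation: [0.178, 0.984, 0.006, 0.004]
wrist_force: [0.3, -0.3, -0.0]
width: 0.005
```

>>> servo_tool([
  [1, [0.4, 1, 0], 0],
  [1, [0.7, 2, 0], 0],
  [1, [0.7, 2, 0], 0],
])

```text
time: 8.77
ee_pos: [0.4988, 0.286, 0.0957]
orientation: [0.178, 0.984, 0.006, 0.004]
wrist_force: [0.4, -0.3, 0.1]
width: -0.001
```

>>> servo_tool([
  [1, [0.4, 1, 0], 0],
  [1, [0.7, 2, 0], 0],
  [1, [0.7, 2, 0], 0],
])

```text
time: 9.02
ee_pos: [0.4997, 0.2882, 0.0957]
orientation: [0.178, 0.984, 0.006, 0.004]
wrist_force: [-0.9, 0.3, 0.4]
width: 0.01
```

>>> servo_tool([
  [1, [0.4, 1, 0], 0],
  [1, [0.7, 2, 0], 0],
  [1, [0.7, 2, 0], 0],
])

```text
time: 9.27
ee_pos: [0.5, 0.2894, 0.0956]
orientation: [0.178, 0.984, 0.005, 0.004]
wrist_force: [-0.9, -4.3, 2.3]
width: 0.007
```

>>> servo_tool([
  [1, [0.5, 1.4, 0], 0],
  [1, [1, 2.8, 0], 0],
  [1, [1.5, 4.2, 0], 0],
  [1, [2, 5.6, 0], 0],
  [1, [2.6, 7, 0], 0],
  [1, [3.1, 8.5, 0], 0],
  [1, [3.4, 9.4, 0], 0],
  [1, [3.4, 9.4, 0], 0],
])

```text
time: 9.93
ee_pos: [0.5038, 0.2996, 0.0957]
orientation: [0.178, 0.984, 0.006, 0.004]
wrist_force: [1.2, 0.5, -0.1]
width: 0.007
```

Run:
```python
from h import *
s=manip.read_state();print({k:np.round(s[k],4) for k in ['time','ee_pos','orientation','wrist_force','width']})
im=get_image('wrist');save(im,'wrist7')
```

```text
{'time': np.float64(9.9333), 'ee_pos': array([0.5038, 0.2996, 0.0957]), 'orientation': array([0.178 , 0.984 , 0.0057, 0.0042]), 'wrist_force': array([ 1.2194,  0.5274, -0.1294]), 'width': np.float64(0.007)}
```

View pics/wrist7.png

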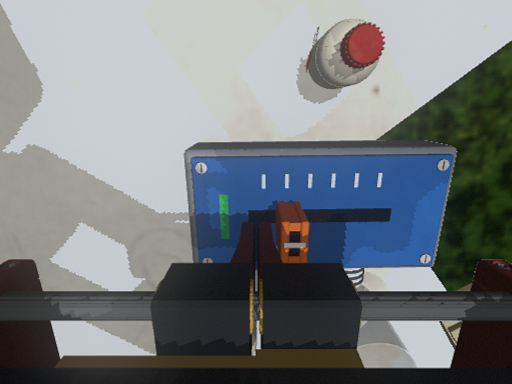

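The lever snapped into click one, with its foot at x≈288 under the second tick. I pause, then go to the next click.

>>> servo_tool([
  [1, [0, 0, 0], 0],
  [1, [0, 0, 0], 0],
  [1, [0, 0, 0], 0],
  [1, [0, 0, 0], 0],
  [1, [0, 0, 0], 0],
])

```text
time: 10.4
ee_pos: [0.5036, 0.2994, 0.0957]
orientation: [0.178, 0.984, 0.006, 0.004]
wrist_force: [0.7, 0.4, 0.1]
width: 0.005
```

>>> servo_tool([
  [1, [0.5, 1.4, 0], 0],
  [1, [1, 2.8, 0], 0],
  [1, [1.5, 4.2, 0], 0],
  [1, [2, 5.6, 0], 0],
  [1, [2.6, 7, 0], 0],
  [1, [2.6, 7, 0], 0],
])

```text
time: 10.9
ee_pos: [0.506, 0.3058, 0.0957]
orientation: [0.178, 0.984, 0.005, 0.004]
wrist_force: [-0.7, -3.7, 2.1]
width: 0.005
```

>>> servo_tool([
  [1, [0.5, 1.4, 0], 0],
  [1, [1, 2.8, 0], 0],
  [1, [1.5, 4.2, 0], 0],
  [1, [2, 5.6, 0], 0],
  [1, [2.6, 7, 0], 0],
  [1, [2.6, 7, 0], 0],
  [1, [2.6, 7, 0], 0],
  [1, [2.6, 7, 0], 0],
])

```text
time: 11.57
ee_pos: [0.5087, 0.3132, 0.0956]
orientation: [0.178, 0.984, 0.005, 0.004]
wrist_force: [0.8, -0.3, 0.0]
width: 0.008
```

Run:
```python
from h import *
s=manip.read_state();print({k:np.round(s[k],4) for k in ['time','ee_pos','orientation','wrist_force','width']})
im=get_image('wrist');save(im,'wrist8')
```

```text
{'time': np.float64(11.5667), 'ee_pos': array([0.5087, 0.3132, 0.0956]), 'orientation': array([0.1777, 0.9841, 0.005 , 0.0039]), 'wrist_force': array([ 0.8496, -0.2826,  0.0137]), 'width': np.float64(0.0077)}
```

View pics/wrist8.png

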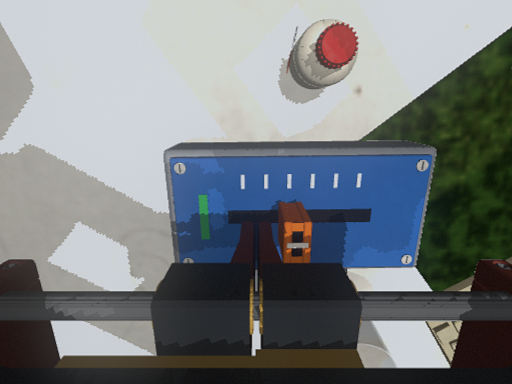

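The lever is in click two, with its foot at x≈290 under the third tick. I pause, then push to the third.

>>> servo_tool([
  [1, [0, 0, 0], 0],
  [1, [0, 0, 0], 0],
  [1, [0, 0, 0], 0],
  [1, [0, 0, 0], 0],
  [1, [0, 0, 0], 0],
])

```text
time: 12.03
ee_pos: [0.5086, 0.3131, 0.0956]
orientation: [0.178, 0.984, 0.005, 0.004]
wrist_force: [0.4, 0.7, -0.1]
width: 0.006
```

>>> servo_tool([
  [1, [0.5, 1.4, 0], 0],
  [1, [1, 2.8, 0], 0],
  [1, [1.5, 4.2, 0], 0],
  [1, [2, 5.6, 0], 0],
  [1, [2.6, 7, 0], 0],
  [1, [2.6, 7, 0], 0],
])

```text
time: 12.53
ee_pos: [0.511, 0.3196, 0.0956]
orientation: [0.178, 0.984, 0.004, 0.004]
wrist_force: [-1.2, -3.9, 3.0]
width: 0.006
```

>>> servo_tool([
  [1, [0.5, 1.4, 0], 0],
  [1, [1, 2.8, 0], 0],
  [1, [1.5, 4.2, 0], 0],
  [1, [2, 5.6, 0], 0],
  [1, [2.6, 7, 0], 0],
  [1, [2.9, 8, 0], 0],
  [1, [2.9, 8, 0], 0],
  [1, [2.9, 8, 0], 0],
])

```text
time: 13.2
ee_pos: [0.5141, 0.3282, 0.0956]
orientation: [0.178, 0.984, 0.005, 0.004]
wrist_force: [0.0, -0.4, -0.5]
width: 0.003
```

Run:
```python
from h import *
s=manip.read_state();print({k:np.round(s[k],4) for k in ['time','ee_pos','orientation','wrist_force','width']})
im=get_image('wrist');save(im,'wrist9')
```

```text
{'time': np.float64(13.2), 'ee_pos': array([0.5141, 0.3282, 0.0956]), 'orientation': array([0.1775, 0.9841, 0.0047, 0.0039]), 'wrist_force': array([ 0.0168, -0.3761, -0.4948]), 'width': np.float64(0.0031)}
```

View pics/wrist9.png

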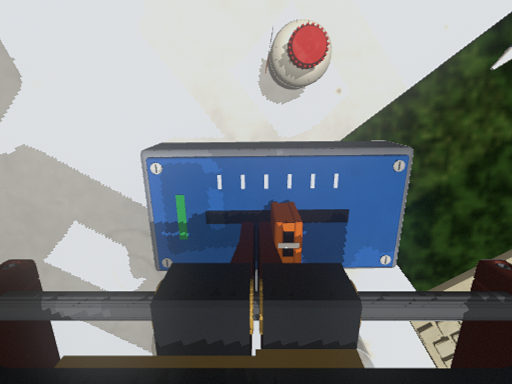

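The force has dropped to zero and the lever's foot is at x≈287 under the fourth tick (289), so it is in click three. I back off and lift.

>>> servo_tool([
  [1, [-1.4, -3.8, 0], 0],
  [1, [-3.4, -9.4, 0], 0],
  [1, [-3.4, -9.4, 0], 0],
  [1, [-3.4, -9.4, 20], 0],
  [1, [-3.4, -9.4, 45], 0],
  [1, [-3.4, -9.4, 75], 0],
  [1, [-3.4, -9.4, 90], 0],
  [1, [-3.4, -9.4, 90], 0],
])

```text
time: 13.92
ee_pos: [0.5129, 0.3196, 0.1896]
orientation: [0.178, 0.984, 0.007, 0.007]
wrist_force: [1.3, 0.7, -0.2]
width: 0.006
```

Run:
```python
from h import *
s=manip.read_state();print({k:np.round(s[k],4) for k in ['time','ee_pos','wrist_force','width']})
im=get_image('wrist');save(im,'wrist10')
for n in ['scene','side']:
    im=get_image(n);save(im,n+'10')
    for t in ['lever_top','clear_bottle','beaker_r','indicator']:
        print(n,t,[(np.round(k['point'],3),round(k['conf'],2)) for k in spotter.mark_of(t,im)[:1]])
```

```text
{'time': np.float64(13.9167), 'ee_pos': array([0.5129, 0.3196, 0.1896]), 'wrist_force': array([ 1.3105,  0.6714, -0.2131]), 'width': np.float64(0.0065)}
scene lever_top [(array([0.518, 0.345, 0.092]), 0.73)]
scene clear_bottle [(array([ 0.587,  0.24 , -0.   ]), 0.56)]
scene beaker_r [(array([ 0.637,  0.34 , -0.   ]), 0.86)]
scene indicator [(array([0.42 , 0.393, 0.001]), 0.88)]
side lever_top [(array([0.513, 0.348, 0.092]), 0.65)]
side clear_bottle [(array([ 0.587,  0.245, -0.004]), 0.84)]
side beaker_r []
side indicator [(array([ 0.417,  0.393, -0.003]), 0.78)]
```

View pics/wrist10.png

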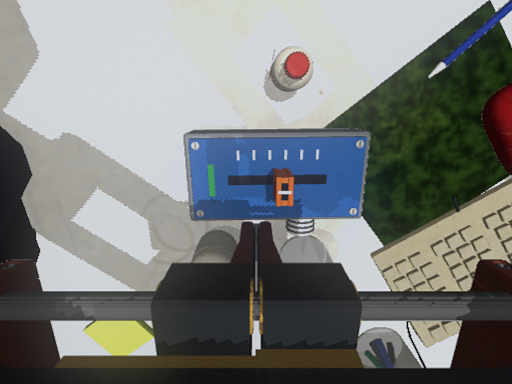

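Run:
```python
from h import *
def an(im):
    hsv=cv2.cvtColor(im['color'],cv2.COLOR_RGB2HSV)
    print('t',spotter.mark_of('lever_top',im)[:1])
im=get_image('wrist');an(im)
f=lambda u,v,z:ray(im,u,v,z)[:2]
t0=f(238,155,.05);t5=f(318,155,.05);d=(t5-t0);print(np.linalg.norm(d));d/=np.linalg.norm(d)
print('lever travel est top',(f(285,192,.093)-t0)@d)
for k in range(6):print(k,(f(238+16*k,155,.05)-t0)@d)
c=im['color'][120:230,180:380];cv2.imwrite('pics/z.png',cv2.resize(cv2.cvtColor(c,cv2.COLOR_RGB2BGR),None,fx=4,fy=4,interpolation=cv2.INTER_CUBIC))
```

```text
t [{'point': [0.5176, 0.3423, 0.0923], 'conf': 0.97}]
0.07930022890003592
lever travel est top 0.04265557245124364
0 0.0
1 0.015826397437295407
2 0.03166959226138169
3 0.047529611228380994
4 0.06340648115127089
5 0.07930022890003594
```

View pics/z.png

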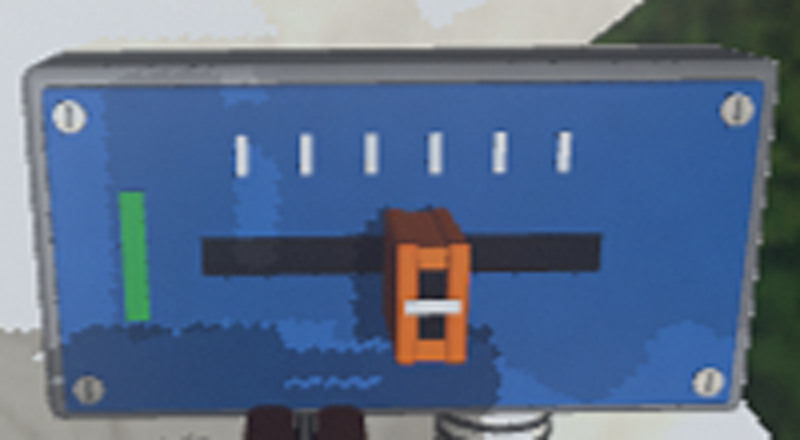

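Measured against the ticks, the lever appears about 4 mm short of notch three (≈43–44 mm), judging by clicks one and two seen from the same viewpoint. I go down again behind it, re-measure, and seat it gently.

>>> servo_tool([
  [1, [-1.4, -4, 0], 0],
  [1, [-1.4, -4, -20], 0],
  [1, [-1.4, -4, -45], 0],
  [1, [-1.4, -4, -70], 0],
  [1, [-1.4, -4, -88], 0],
  [1, [-1.4, -4, -94], 0],
  [1, [-1.4, -4, -94], 0],
])

```text
time: 15.15
ee_pos: [0.5079, 0.3138, 0.0897]
orientation: [0.178, 0.984, 0.003, 0.002]
wrist_force: [-0.7, -0.2, 0.4]
width: 0.004
```

Run:
```python
from h import *
s=manip.read_state();print({k:np.round(s[k],4) for k in ['time','ee_pos','orientation','wrist_force','width']})
im=get_image('wrist');save(im,'wrist11')
a=[cv2.imread('pics/wrist%d.png'%k)[165:272,160:400] for k in (7,8,9,11)]
m=np.vstack([np.hstack(a[:2]),np.hstack(a[2:])])
cv2.imwrite('pics/z2.png',cv2.resize(m,None,fx=1.65,fy=2.7,interpolation=cv2.INTER_CUBIC))
# relative offset of the orange top vs tick k
for k,n in [(5,0),(7,1),(8,2),(9,3),(10,3),(11,3),(1,2),(2,2),(3,1),(4,0)]:
    b=cv2.imread(f'pics/wrist{k}.png');h=cv2.cvtColor(b,cv2.COLOR_BGR2HSV)
    o=cv2.inRange(h,(5,170,150),(20,255,255));o[290:]=0;o[:150]=0
    w=(b.min(2)>190).astype(np.uint8);blue=cv2.inRange(h,(100,120,60),(120,255,255))
    ys,xs=np.where(o>0)
    nc,l,st,ce=cv2.connectedComponentsWithStats(w)
    tk=sorted([(round(ce[i][0],1),round(ce[i][1])) for i in range(1,nc) if 8<=st[i][3]<=18 and st[i][2]<=6 and 100<ce[i][1]<200])
    print(k,n,'top x',round(np.median(xs),1),xs.mean().round(1),'ticks',tk)
```

```text
{'time': np.float64(15.15), 'ee_pos': array([0.5079, 0.3138, 0.0897]), 'orientation': array([0.1775, 0.9841, 0.0034, 0.0022]), 'wrist_force': array([-0.7316, -0.1692,  0.4271]), 'width': np.float64(0.0038)}
5 0 top x 296.0 295.5 ticks []
7 1 top x 297.0 296.2 ticks [(np.float64(203.8), 167), (np.float64(263.5), 181), (np.float64(286.5), 180), (np.float64(309.8), 180), (np.float64(333.1), 180), (np.float64(356.2), 180), (np.float64(379.4), 179)]
8 2 top x 298.0 297.9 ticks [(np.float64(242.5), 181), (np.float64(265.5), 181), (np.float64(288.8), 180), (np.float64(312.2), 181), (np.float64(335.4), 181), (np.float64(358.6), 180)]
9 3 top x 295.0 292.5 ticks [(np.float64(219.0), 182), (np.float64(242.3), 181), (np.float64(266.0), 181), (np.float64(289.0), 181), (np.float64(312.2), 181), (np.float64(335.6), 180)]
10 3 top x 284.0 284.1 ticks [(np.float64(237.6), 155), (np.float64(269.2), 154), (np.float64(285.0), 154), (np.float64(301.0), 154), (np.float64(317.0), 154)]
11 3 top x 318.0 317.8 ticks [(np.float64(241.5), 185), (np.float64(265.5), 184), (np.float64(289.5), 184), (np.float64(3
[... 156 characters left out ...]
4(212.5), 172), (np.float64(227.1), 172), (np.float64(241.5), 172), (np.float64(256.5), 172)]
2 2 top x 174.5 173.8 ticks [(np.float64(140.7), 181), (np.float64(164.0), 181), (np.float64(187.2), 181), (np.float64(210.6), 180), (np.float64(233.9), 180), (np.float64(257.0), 180)]
3 1 top x 222.0 220.7 ticks [(np.float64(136.1), 166), (np.float64(141.9), 166), (np.float64(202.5), 180), (np.float64(226.0), 180), (np.float64(249.0), 180), (np.float64(273.0), 180), (np.float64(296.0), 180), (np.float64(319.6), 179)]
4 0 top x 231.0 227.3 ticks [(np.float64(230.1), 180), (np.float64(253.5), 180), (np.float64(276.6), 180), (np.float64(300.3), 180), (np.float64(323.6), 179), (np.float64(347.1), 179)]
```

View pics/z2.png

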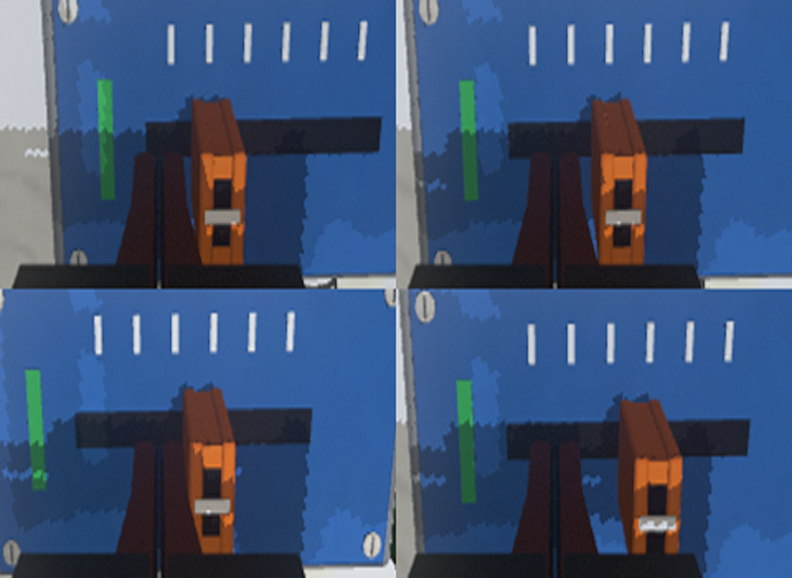

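Calibrating against the earlier views (predicted x=328 for click three, observed 318), the lever sits at about 43 mm: past half-way but not fully seated. I nudge it on from behind in small steps.

>>> servo_tool([
  [1, [0.8, 2.4, 2], 0],
  [1, [1.7, 4.7, 4], 0],
  [1, [2.6, 7, 5], 0],
  [1, [3.4, 9.4, 5], 0],
  [1, [4.1, 11.3, 5], 0],
  [1, [4.8, 13.2, 5], 0],
  [1, [4.8, 13.2, 5], 0],
  [1, [4.8, 13.2, 5], 0],
])

```text
time: 15.87
ee_pos: [0.5136, 0.3277, 0.096]
orientation: [0.177, 0.984, 0.004, 0.003]
wrist_force: [0.1, 0.4, 0.4]
width: 0.006
```

>>> servo_tool([
  [1, [0.3, 0.9, 0], 0],
  [1, [0.7, 1.9, 0], 0],
  [1, [0.7, 1.9, 0], 0],
  [1, [0.7, 1.9, 0], 0],
])

```text
time: 16.2
ee_pos: [0.5144, 0.3296, 0.096]
orientation: [0.177, 0.984, 0.004, 0.003]
wrist_force: [0.9, -0.4, -0.1]
width: 0.005
```

Run:
```python
from h import *
s=manip.read_state();print({k:np.round(s[k],4) for k in ['time','ee_pos','orientation','wrist_force','width']})
im=get_image('wrist');save(im,'wrist12')
p=s['ee_pos'][:2]-np.array([.4999,.2890]);print('p',p@[.342,.94])
```

```text
{'time': np.float64(16.2), 'ee_pos': array([0.5144, 0.3296, 0.096 ]), 'orientation': array([0.1774, 0.9841, 0.004 , 0.0031]), 'wrist_force': array([ 0.9007, -0.4082, -0.1396]), 'width': np.float64(0.0048)}
p 0.04307051344463849
```

View pics/wrist12.png

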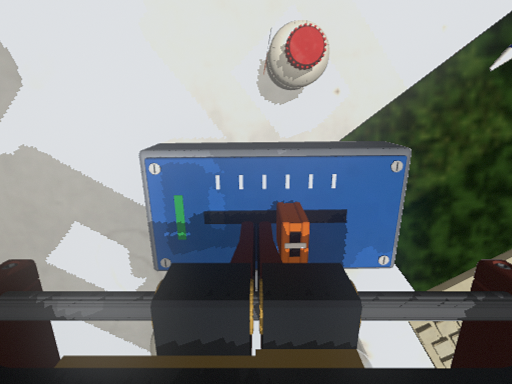

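It has now popped in: the lever top is at x≈295, the calibration predicts 297 for tick 288, and there is a visible gap to the fingers. I back off straight and lift.

>>> servo_tool([
  [1, [-1.4, -3.8, 0], 0],
  [1, [-3.4, -9.4, 0], 0],
  [1, [-3.4, -9.4, 0], 0],
  [1, [-3.4, -9.4, 20], 0],
  [1, [-3.4, -9.4, 45], 0],
  [1, [-3.4, -9.4, 75], 0],
  [1, [-3.4, -9.4, 90], 0],
  [1, [-3.4, -9.4, 90], 0],
])

```text
time: 16.92
ee_pos: [0.5131, 0.321, 0.1899]
orientation: [0.177, 0.984, 0.006, 0.006]
wrist_force: [0.5, -0.4, 0.0]
width: 0.007
```

>>> servo_tool([
  [1, [0, 0, 0], 0],
  [1, [0, 0, 0], 0],
  [1, [0, 0, 0], 0],
  [1, [0, 0, 0], 0],
])

```text
time: 17.25
ee_pos: [0.5123, 0.3206, 0.1885]
orientation: [0.178, 0.984, 0.005, 0.005]
wrist_force: [-0.0, 0.2, -0.7]
width: 0.006
```

Run:
```python
from h import *
s=manip.read_state();print({k:np.round(s[k],4) for k in ['time','ee_pos','wrist_force','width']})
im=get_image('wrist');save(im,'wrist13')
c=im['color'][120:230,180:380];cv2.imwrite('pics/z3.png',cv2.resize(cv2.cvtColor(c,cv2.COLOR_RGB2BGR),None,fx=4,fy=4,interpolation=cv2.INTER_CUBIC))
print(spotter.mark_of('lever_top',im)[:1])
for n in ['scene','side']:
    im=get_image(n);save(im,n+'13')
    for t in ['lever_top','clear_bottle','beaker_r','indicator']:
        print(n,t,[(np.round(k['point'],3),round(k['conf'],2)) for k in spotter.mark_of(t,im)[:1]])
```

```text
{'time': np.float64(17.25), 'ee_pos': array([0.5123, 0.3206, 0.1885]), 'wrist_force': array([-0.0022,  0.1842, -0.6869]), 'width': np.float64(0.0057)}
[{'point': [0.5193, 0.3527, 0.0923], 'conf': 0.8}]
scene lever_top [(array([0.52 , 0.349, 0.089]), 0.74)]
scene clear_bottle []
scene beaker_r [(array([0.636, 0.338, 0.001]), 0.98)]
scene indicator [(array([0.42 , 0.394, 0.002]), 0.58)]
side lever_top [(array([0.517, 0.352, 0.094]), 0.74)]
side clear_bottle [(array([ 0.585,  0.24 , -0.001]), 0.65)]
side beaker_r [(array([0.518, 0.352, 0.096]), 0.41)]
side indicator [(array([ 0.417,  0.394, -0.003]), 0.75)]
```

View pics/z3.png

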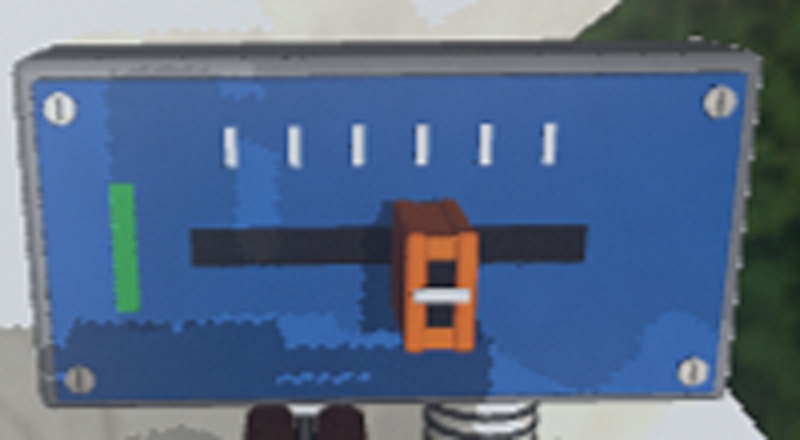

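The lever top now reads y≈0.352, 16 mm up the slot from the click-two reading, and its foot is under the fourth tick (x≈422 in the zoom). The bottles and beaker have not moved.

```bash
python3 -c "
from plant import manip
print(manip.job_done())"
```

```text
the job is handed in; nothing more can be done
None
```

I handed the job in at about 17 s. As far as my checks show, the lever is seated in the third click, but `job_done()` returned no verdict.

- **Pushing home:** With the gripper shut, I pushed the lever from click two back to the home stop. The force rose to about 9 N with no further movement, and the lever's foot lined up with the first tick.
- **Clicks one and two:** From the other side I pushed it into each click and paused about 0.4 s or more in both. The wrist pictures confirmed each one.
- **Third click, one fault:** After the first push and release, the lever appeared to sit at about 43 mm instead of 48. I went back down behind it and pushed on slowly until it popped in, then backed off and lifted.
- **Final position:** The trained networks put the lever top at y of 0.349 to 0.353 m, against about 0.352 expected. The picture shows its foot at the fourth tick, and the fingers are clear of everything.
- **Bystanders:** Both bottles and the beaker read within about 5 mm of where they started, which is within the noise. In the last pictures, though:
  - The scene camera missed the clear bottle, but the side camera found it in place.
  - The side camera's low-confidence beaker reading (0.41) was actually the lever. The scene camera found the beaker in place.

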